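Set the outrigger levelling screws of a comparator stand

ROBOT

A 6-joint arm with a two-finger parallel gripper is mounted at the origin on a cart in front of the work surface, level with it; the furniture and walls round the work are solid. World frame = base frame: x ahead of the robot, y to its left, z up, the work surface at z = 0. Lengths are in mm, angles in rad, forces in N, time in s.
With the tool pointing down it reaches from about 350 to 1000 mm from the base axis. Payload 7.1 kg.
Tool frame: the origin (TCP) lies between the finger pads; the fingertips stand 8 mm ahead of it and the grasp point (between the pads) lies 11 mm behind it; z points along the fingers, y is the line along which they close (so a half turn about z gives the same grasp; the last joint's range is limited). The gripper opens to 85 mm and grips with 20 to 120 N. Pads are 22 mm wide; open, the fingers measure 114 mm over their backs; the gripper's body (76 mm by 85 mm) begins 54 mm behind the grasp point. The pads swing forward as they close: fully open they stand 13 mm farther back than shut.
Start: joints at [1.238, 0.423, 1.63, -0, 1.089, -0.019], TCP at [192.89, 594.473, 239.319] pointing down, gripper open.
Joint ranges: [-3, 3], [-0.9, 2.11], [0.09, 2.58], [-1.31, 4.45], [0.11, 2.69], [-2.54, 2.54]. Speed limits (rad/s): [2.39, 2.39, 3.01, 3.14, 3.14, 3.14].

INTERFACE

Orientations are given as a unit quaternion [w, x, y, z].
In Python, from bench import robot gives the robot as it stands.
- The arm moves only by the tool step_arm, never from a script. Its argument "plan" is a list of rows, each a list of 7 numbers: the shift along the tool's x, y, z scaled (see below), then the turn, a rotation vector about the tool's x, y, z scaled (see below), then the closure, from 0 (fully open) to 1 (shut). In form: [[x, y, z, ax, ay, az, hand], ...]. A call has 1 to 8 rows; each row shifts and turns the commanded pose from where the row before left it, along the tool's axes as they then stand; what a row does not reach is not made up. The controller multiplies each number of a shift by 0.025 m and each number of a turn by 6 degrees. A row lasts 1/10 s, in which the tool goes at most 50 mm and 8.59 degrees, less where a joint would pass 70% of its speed; a pose out of reach is approached as far as the arm can. A call with a number of a shift or a turn outside -1 to 1 is refused whole. A call with a gripper value outside its range is refused whole. The fingers move at their own pace and stop on an object; the grip force is fixed at half the most. Time passes only in rows, so rows that do not move let the fingers close. It gives the time, the measured TCP pose, the force, the opening and the grip force at its end, in the units of the state.
- robot.observe(): the state, without advancing time (a new reading comes with each control period).
- robot.capture(name): name is "side" or "top" or "wrist"; returns a dict with "pixels" (480x640x3 uint8, blue, green, red), "range_z" (480x640 float32, mm along the optical axis (not along the pixel's ray), 0 where there is no reading), "fov_y" (degrees; the focal length in pixels is half the picture's height over the tangent of half this angle, whatever the lens; pixels are square), "cx", "cy" (the principal point, pixels), "world_to_cam" (4x4, takes a point from world to camera coordinates). Camera axes: x right, y down, z forward; pixel columns grow to the right and rows downward; lengths in mm; the calibration is good to about 2 mm. A picture is of the moment at which its call begins.
- robot.close_job(): hands the job in; it is judged then, once.
Trained networks look in a picture, given as the dict that the camera call returned (one of the last four; its "shot" number tells which), for a name from the list of things; names that differ only in an ending like _2 or _b are one class to them, and where a whole thing is asked for, a point or a joint stands for the part that bears it (a point fixed in the world has none). Each returns a list of dicts, best first, with "p" (0 to 1); they miss things now and then, are a little off and sometimes report something else, mostly with a low value. They report only what shows in the picture. A call takes as long as a camera call.
- robot.search_frame(picture, thing): "xyz" ([x, y, z] in mm, in world coordinates, good to about 4 mm: the middle of the surface that is visible of it).
- robot.mark_of(picture, thing): "xyz" ([x, y, z] in mm, in world coordinates, good to about 4 mm: a listed point, or the origin of a listed thing).
The state is a dict: "t": time; "q": joint angles; "joint_velocities": joint speeds; "joint_torque": joint torques, N m; "ee_pos": TCP position; "tcp_rot": TCP orientation; "force": force on the tool from outside, world axes, zero at the start; "wrist_torque": the same for the moment, N m; "finger_gap": finger opening in mm; "grip_force": force on a finger pad.
Only numpy, scipy, OpenCV 4.12 (cv2) and the standard library are available. Lean on these libraries where they do the work, as an engineer would, in place of code of your own. Each camera call takes 0.05 s, during which the arm holds its last target. There are 200 camera calls.

TASK

The comparator stand rests on its three plain feet, and the two levelling screws at its front corners hang clear of the bench, so it rocks when pressed there. Turn both black knobs clockwise until all five feet carry a fair share of the weight and the stand no longer rocks, without jacking it up off any plain foot. Work gently, leave the stand where it is and do not disturb the brass weight on it or the things around it.

Things in the scene. Friction and masses are not known exactly. Their poses are not given: they have to be found in the camera images.
- base: comparator stand: a steel deck 165 x 150 mm with its top 40 mm over the bench, grey cross beams at front and back, a post with a dial gauge (top 140 mm over the bench) at the back; about 2.9 kg in all, loose on the bench. Origin on the bench under the middle of the stand; x points from the front beam (the one with the two knobs) to the post, y to the stand's left, z up.
- screw_left (a point): the middle of the left black knob, on its upright axis, 66 mm over the bench; 75 mm in front of and 100 mm left of the stand's origin. The knurled knob is 33 mm across, 24 mm high (55 to 79 mm over the bench). Below it are a 25 mm boss, top 49 mm, and the front beam, 44 mm wide, top 39 mm.
- screw_right (a point): the middle of the right black knob, same sizes, 66 mm over the bench; 75 mm in front of and 100 mm right of the stand's origin.
- knob_left: the left knob with its foot, a 46 mm rubber disc under the beam; origin in the knob's middle. Clockwise seen from above lowers the foot, 8 mm a turn; the knob stays at its height. The foot starts 0.8 to 3 mm clear, each screw differently. Free, the knob drags by 0.015 N m; with the foot on the bench the torque grows by 0.02 to 0.03 N m per newton of load, the load by about 10 N per radian.
- knob_right: the right knob with its spindle and rubber foot, like the left one; origin at point screw_right.
- foot_front: plain rubber foot, 20 mm across, under the middle of the front beam; origin at its underside. It carries about 17 N while both screws hang clear, and gives up about 1 N for each newton that a screw takes.
- foot_back_left: plain rubber foot, 20 mm across, under the left end of the back beam; origin at its underside. Carries about 6 N; turning only the left screw down takes about 0.6 N off it per newton.
- foot_back_right: plain rubber foot, 20 mm across, under the right end of the back beam; origin at its underside. Carries about 6 N; turning only the right screw down takes about 0.6 N off it per newton.
- worktop: the dark granite bench top, z = 0 at its surface.
- ref_weight: brass knob weight, 30 mm across, 50 mm high, 0.2 kg, standing loose on the deck between the knobs and the post; origin under its middle. Leave it alone.
- spanner: open-ended spanner, 157 mm, lying loose on the bench to the left; leave it alone.
- hex_key: black hex key, 82 mm, lying loose on the bench to the right; leave it alone.
- loupe: black eye loupe, 43 mm across, 30 mm high, standing loose behind and to the right of the stand; leave it alone.

How it is judged (in metres and radians):
At the end, for the whole second after the job is handed in: All five feet (two screw feet, three plain ones) press on the bench with more than 1.5 N each, the stand's deck is within 0.012 rad of level, at rest (contact force between each of knob_left, knob_right, foot_front, foot_back_left, foot_back_right and worktop above 1.5 N and angle between base's own z axis and vertical below 0.012 rad and linear speed of base below 0.01 m/s); the robot touches nothing.
It fails at once if a screw's foot is forced against the bench with more than 25 N (contact force between any of knob_left, knob_right and worktop above 25 N).
It fails at once if the stand is pushed more than 25 mm from its place (distance of base from where it was at the start of the episode above 0.025 m).
It fails at once if the stand is tipped more than 0.06 rad (angle between base's own z axis and vertical above 0.06 rad).
It fails at once if the brass weight is tipped or shifted more than 30 mm (angle between ref_weight's own z axis and vertical above 0.3 rad or distance of ref_weight from where it was at the start of the episode above 0.03 m).
It fails at once if the spanner, the hex key or the loupe is moved more than 15 mm (distance of any of spanner, hex_key, loupe from where it was at the start of the episode above 0.015 m).
It also fails if it takes over 72 s, if anything falls off the work surface, if the arm or the gripper's body presses on something with over 40 N, if the wrist force passes 120 N, or if a joint passes its speed limit or range.

## Working session

There is one attempt and no reset: what is moved stays moved. The work goes in short steps, Python scripts to look and compute and a tool call to move; the robot and the scene stay as the last step left them, time stands still between calls to the robot, and variables do not carry over. Pictures are saved under pics/ and viewed, at most 10 in all, crops included, and the job is handed in when it is done.

Besides the shell and the picture viewer there is one more tool, called in YAML: its name, and indented under it one key for each argument. step_arm: Moves the arm, as the interface text tells. Its arguments: {"type":"object","properties":{"plan":{"type":"array","items":{"type":"array","items":{"type":"number","minimum":-1,"maximum":1}}}},"required":["plan"]}

```bash
mkdir -p pics
cat > h.py <<'E'
from bench import robot
import numpy as np, cv2
from scipy.spatial.transform import Rotation as R
def rot(s): 
    w,x,y,z=s["tcp_rot"]; return R.from_quat([x,y,z,w])
def st():
    s=robot.observe(); print("t",round(s["t"],2),"tcp",np.round(s["ee_pos"],1),"F",np.round(s["force"],1),"M",np.round(s["wrist_torque"],2),"gap",round(s["finger_gap"],1),"grip",round(s["grip_force"],1),"q",np.round(s["q"],2)); return s
E
python3 - <<'E'
from h import *
s=st(); print(rot(s).as_matrix().round(3))
for c in ["top","side"]:
    p=robot.capture(c); cv2.imwrite(f"pics/{c}0.png",p["pixels"])
    for n in ["screw_left","screw_right","base","ref_weight","foot_front"]:
        print(c,n,[(np.round(d["xyz"],1),round(d["p"],2)) for d in robot.mark_of(p,n)[:2]])
E
```

```text
t 0.0 tcp [192.7 594.  238.5] F [-0.5 -0.3 -0.8] M [ 0.03 -0.01 -0.03] gap 85.3 grip 0.0 q [ 1.24  0.42  1.63 -0.    1.09 -0.02]
[[-0.951  0.309 -0.   ]
 [ 0.309  0.951 -0.001]
 [ 0.    -0.002 -1.   ]]
top screw_left [(array([506.1,  79.6,  63.1]), 0.69)]
top screw_right [(array([ 476. , -118.3,   66.9]), 0.86), (array([576.7, 243.1, -51.2]), 0.33)]
top base [(array([571.6, -32.1,  -4.5]), 0.73), (array([ 477. , -121.6,   67. ]), 0.48)]
top ref_weight [(array([526.9,   0.7,  38.6]), 0.72)]
top foot_front []
side screw_left [(array([510. ,  75. ,  65.2]), 0.63)]
side screw_right [(array([ 473.8, -121.1,   65.7]), 0.77)]
side base [(array([567.2, -39.2,   4.6]), 0.78)]
side ref_weight [(array([530.2,   1.6,  37. ]), 0.6)]
side foot_front []
```

View pics/top0.png

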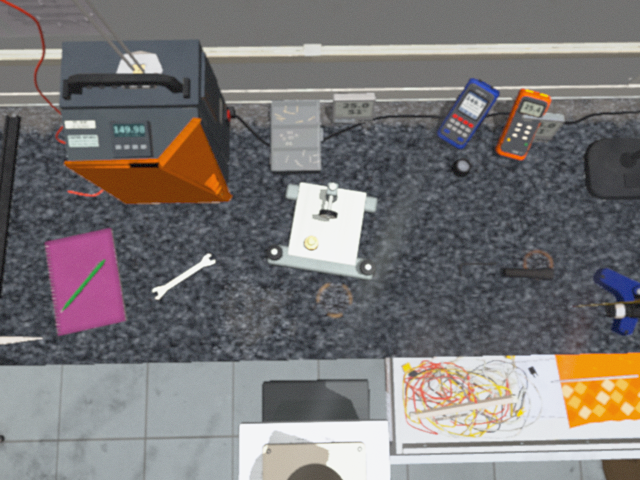

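View pics/side0.png

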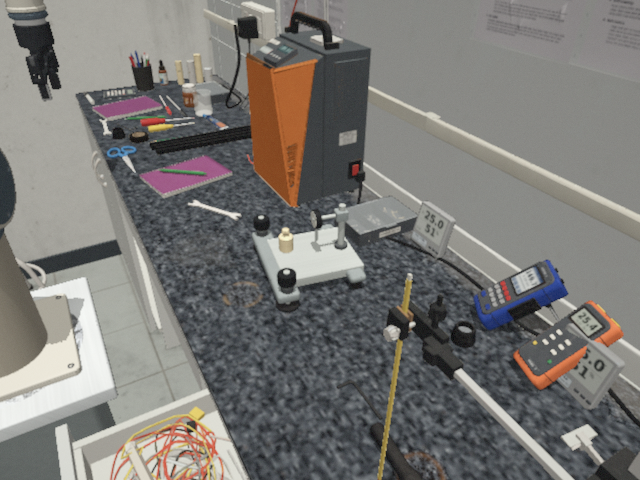

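Both knobs are found. They sit about 200 mm apart, and the stand is yawed about -0.165 rad. In the top picture they are at px (275,253) and (367,268), with the brass weight at (311,242). The network's points agree with this. I'm moving over the left knob.

step_arm:
  plan:
    - [-1,-0.85,0,0,0,0,0]
    - [-1,-0.85,0,0,0,0,0]
    - [-1,-0.85,0,0,0,0,0.1]
    - [-1,-0.85,0,0,0,0,0.2]
    - [-1,-0.85,0,0,0,0,0.35]
    - [-1,-0.85,0,0,0,0,0.35]
    - [-1,-0.85,0,0,0,0,0.35]
    - [-1,-0.85,0,0,0,0,0.35]

```text
t: 1.4
ee_pos: [331.2, 369.9, 239.5]
tcp_rot: [0.0, 0.156, 0.988, 0.0]
force: [0.4, 0.7, -1.2]
finger_gap: 55.8
grip_force: 0.0
```

step_arm:
  plan:
    - [-1,-0.85,0,0,0,0,0.35]
    - [-1,-0.85,0,0,0,0,0.35]
    - [-1,-0.85,0,0,0,0,0.35]
    - [-1,-0.85,0,0,0,0,0.35]
    - [-1,-0.85,0,0,0,0,0.35]
    - [-1,-0.85,0,0,0,0,0.35]
    - [-1,-0.85,0,0,0,0,0.35]
    - [0,0,0,0,0,0,0.35]

```text
t: 2.2
ee_pos: [452.9, 173.2, 239.6]
tcp_rot: [0.001, 0.158, 0.987, -0.0]
force: [-0.7, 1.1, 0.6]
finger_gap: 55.8
grip_force: 0.0
```

```bash
cat >> h.py <<'E'
def goal(xyz,s):
    d=rot(s).inv().apply(np.array(xyz)-s["ee_pos"]); print("tool shift units",np.round(d/25,2))
def look(f):
    p=robot.capture("wrist"); cv2.imwrite("pics/"+f,p["pixels"])
    for n in ["screw_left","screw_right"]:
        print(n,[(np.round(d["xyz"],1),round(d["p"],2)) for d in robot.mark_of(p,n)[:2]])
    return p
def world(p):
    # world points of all pixels
    f=240/np.tan(np.radians(p["fov_y"]/2)); z=p["range_z"]; v,u=np.mgrid[:480,:640]
    c=np.stack([(u-p["cx"])*z/f,(v-p["cy"])*z/f,z,np.ones_like(z)],-1)
    w=c@np.linalg.inv(p["world_to_cam"]).T; w[z==0]=np.nan; return w[...,:3]
def knob(p,guess):
    w=world(p); g=p["pixels"].max(-1)
    m=(np.hypot(w[...,0]-guess[0],w[...,1]-guess[1])<30)&(w[...,2]>70)&(w[...,2]<88)
    q=w[m]; (cx,cy),r=cv2.minEnclosingCircle(q[:,:2].astype(np.float32)); print("knob top n",m.sum(),"mean",q.mean(0).round(1),"circle",round(cx,1),round(cy,1),round(r,1),"z",np.percentile(q[:,2],[5,50,95]).round(1))
E
python3 - <<'E'
from h import *
s=st(); p=look("w1.png"); knob(p,(508,78)); goal((508,78,150),s)
E
```

```text
t 2.2 tcp [452.9 173.2 239.6] F [-0.7  1.1  0.6] M [-0.01  0.04 -0.  ] gap 55.8 grip 0.0 q [ 0.34  0.22  1.93 -0.    0.99 -0.91]
screw_left [(array([507.2,  79.7,  65. ]), 0.82)]
screw_right [(array([ 470.8, -116.1,   61.8]), 0.84)]
knob top n 585 mean [500.9  78.6  76.2] circle 508.4 77.0 17.4 z [71.3 76.9 78.5]
tool shift units [-3.28 -2.93  3.59]
```

View pics/w1.png

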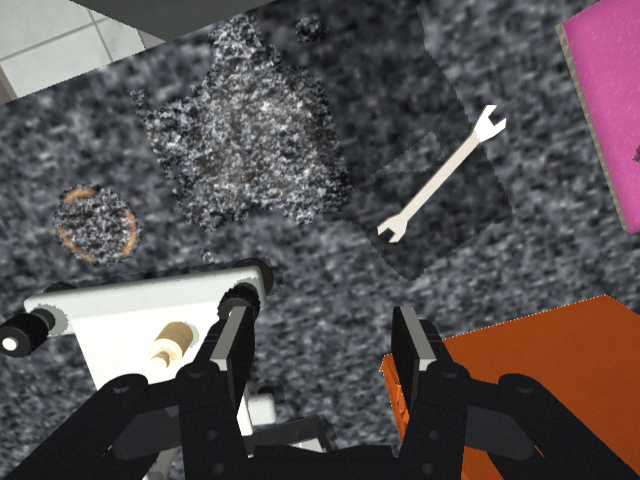

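The left knob shows at px (238,300), partly behind a finger. The circle fit gives (508.4, 77.0), r 17, top z about 78, which matches the given sizes. I'll centre above it and look again from close.

step_arm:
  plan:
    - [-0.66,-0.59,0.8,0,0,0,0.35]
    - [-0.66,-0.59,0.8,0,0,0,0.35]
    - [-0.66,-0.59,0.8,0,0,0,0.35]
    - [-0.66,-0.59,0.8,0,0,0,0.35]
    - [-0.66,-0.59,0.8,0,0,0,0.35]
    - [0,0,0,0,0,0,0.35]
    - [0,0,0,0,0,0,0.35]

```text
t: 3.05
ee_pos: [506.3, 80.7, 139.1]
tcp_rot: [-0.001, 0.156, 0.988, -0.0]
force: [0.4, 0.5, 0.4]
finger_gap: 55.7
grip_force: 0.0
```

Run:
```python
from h import *
s=st(); p=look("w2.png"); knob(p,(508,78)); goal((508.3,77.5,58),s)
```

```text
t 3.05 tcp [506.3  80.7 139.1] F [0.4 0.5 0.4] M [-0.02 -0.01 -0.02] gap 55.7 grip 0.0 q [ 0.13  0.41  1.94  0.    0.79 -1.12]
screw_left [(array([504.6,  80.8,  67.3]), 0.89)]
screw_right []
knob top n 2899 mean [507.4  77.2  77.4] circle 509.2 76.6 17.8 z [74.  77.5 80.7]
tool shift units [-0.12 -0.1   3.24]
```

View pics/w2.png

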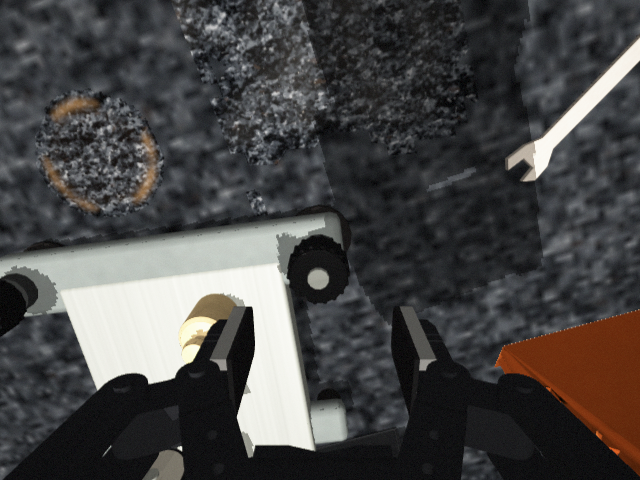

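The knob is at px (318,268), midway between the fingers. I'll descend and grip it.

step_arm:
  plan:
    - [-0.11,-0.11,0.6,0,0,0,0.35]
    - [0,0,0.6,0,0,0,0.35]
    - [0,0,0.6,0,0,0,0.35]
    - [0,0,0.6,0,0,0,0.35]
    - [0,0,0.5,0,0,0,0.35]
    - [0,0,0.34,0,0,0,0.35]
    - [0,0,0,0,0,0,0.35]
    - [0,0,0,0,0,0,0.35]

```text
t: 4.0
ee_pos: [508.9, 76.7, 58.6]
tcp_rot: [0.0, 0.156, 0.988, 0.0]
force: [0.0, 0.2, 0.3]
finger_gap: 55.8
grip_force: 0.0
```

Run:
```python
from h import *
s=st(); goal((508,77.3,58),s)
```

```text
t 4.0 tcp [508.9  76.7  58.6] F [0.  0.2 0.3] M [ 0.02 -0.03  0.02] gap 55.8 grip 0.0 q [ 0.13  0.55  1.97  0.    0.62 -1.13]
tool shift units [0.04 0.01 0.02]
```

step_arm:
  plan:
    - [0,0,0,0,0,0,0.5]
    - [0,0,0,0,0,0,0.55]
    - [0,0,0,0,0,0,0.6]
    - [0,0,0,0,0,0,0.65]
    - [0,0,0,0,0,0,0.7]
    - [0,0,0,0,0,0,0.75]
    - [0,0,0,0,0,0,0.75]
    - [0,0,0,0,0,0,0.75]

```text
t: 4.8
ee_pos: [509.2, 76.9, 58.9]
tcp_rot: [0.001, 0.156, 0.988, 0.0]
force: [-1.9, 4.5, 6.6]
finger_gap: 31.0
grip_force: 59.0
```

Run:
```python
from h import *
st()
```

```text
t 4.8 tcp [509.2  76.9  58.9] F [-1.9  4.5  6.6] M [ 0.76  0.13 -0.01] gap 31.0 grip 59.0 q [ 0.13  0.55  1.97  0.    0.62 -1.13]
```

step_arm:
  plan:
    - [0,0.03,-0.03,0,0,0,0.75]
    - [0,0,0,0,0,0,0.75]
    - [0,0,0,0,0,0.5,0.75]
    - [0,0,0,0,0,0.5,0.75]
    - [0,0,0,0,0,0.5,0.75]

```text
t: 5.3
ee_pos: [509.1, 77.0, 59.1]
tcp_rot: [0.0, 0.234, 0.972, -0.0]
force: [0.8, -0.7, 0.1]
finger_gap: 31.3
grip_force: 59.8
```

Run:
```python
from h import *
st()
```

```text
t 5.3 tcp [509.1  77.   59.1] F [ 0.8 -0.7  0.1] M [ 0.07 -0.26 -0.04] gap 31.3 grip 59.8 q [ 0.13  0.55  1.97 -0.    0.62 -0.97]
```

step_arm:
  plan:
    - [0,0,0,0,0,1,0.75]
    - [0,0,0,0,0,1,0.75]
    - [0,0,0,0,0,1,0.75]
    - [0,0,0,0,0,1,0.75]
    - [0,0,0,0,0,0.5,0.75]

```text
t: 5.8
ee_pos: [509.1, 77.0, 59.1]
tcp_rot: [0.0, 0.455, 0.89, 0.0]
force: [0.7, -0.4, -0.2]
finger_gap: 31.6
grip_force: 60.0
```

```bash
cat >> h.py <<'E'
def tq(n=6):
    s=st(); a=[(s["wrist_torque"][2],s["joint_torque"][5],s["force"])]
    for _ in range(n): robot.capture("side"); s=robot.observe(); a.append((s["wrist_torque"][2],s["joint_torque"][5],s["force"]))
    z=np.array([x[0] for x in a]); print("Mz",z.round(3),"mean",z.mean().round(3),"jt6",np.round([x[1] for x in a],3),"F",np.mean([x[2] for x in a],0).round(1))
E
python3 - <<'E'
from h import *
tq()
E
```

```text
t 5.8 tcp [509.1  77.   59.1] F [ 0.7 -0.4 -0.2] M [-0.05 -0.24  0.05] gap 31.6 grip 60.0 q [ 0.13  0.55  1.97 -0.    0.62 -0.5 ]
Mz [ 0.054 -0.04   0.006  0.004 -0.014 -0.038  0.042] mean 0.002 jt6 [-0.208 -0.076  0.574  0.22   0.051  0.014  0.009] F [ 1.  -1.1  0.2]
```

step_arm:
  plan:
    - [0,0,0,0,0,0.8,0.75]
    - [0,0,0,0,0,0.8,0.75]
    - [0,0,0,0,0,0.8,0.75]
    - [0,0,0,0,0,0.6,0.75]

```text
t: 6.5
ee_pos: [509.1, 77.0, 59.1]
tcp_rot: [0.0, 0.589, 0.808, 0.0]
force: [1.0, -0.9, 0.2]
finger_gap: 31.4
grip_force: 60.0
```

Run:
```python
from h import *
tq()
```

```text
t 6.5 tcp [509.1  77.   59.1] F [ 1.  -0.9  0.2] M [-0.29 -0.32 -0.01] gap 31.4 grip 60.0 q [ 0.13  0.55  1.97 -0.    0.62 -0.18]
Mz [-0.013 -0.053 -0.009 -0.037  0.043  0.027  0.043] mean 0.0 jt6 [-0.629 -0.194  0.653  0.25   0.057  0.021  0.003] F [ 1.9 -2.3 -0.3]
```

step_arm:
  plan:
    - [0,0,0,0,0,0.8,0.75]
    - [0,0,0,0,0,0.8,0.75]
    - [0,0,0,0,0,0.8,0.75]
    - [0,0,0,0,0,0.6,0.75]

```text
t: 7.2
ee_pos: [509.0, 77.0, 59.1]
tcp_rot: [0.0, 0.708, 0.707, 0.0]
force: [2.8, -3.7, -0.9]
finger_gap: 31.1
grip_force: 60.0
```

Run:
```python
from h import *
tq()
```

```text
t 7.2 tcp [509.   77.   59.1] F [ 2.8 -3.7 -0.9] M [-0.5  -0.49  0.03] gap 31.1 grip 60.0 q [ 0.13  0.55  1.97 -0.    0.62  0.13]
Mz [ 0.026 -0.089 -0.048  0.006  0.009  0.04  -0.02 ] mean -0.011 jt6 [-0.616 -0.189  0.639  0.237  0.046  0.011 -0.029] F [ 2.2 -3.9 -0.7]
```

step_arm:
  plan:
    - [-0.02,0.01,0,0,0,0.8,0.75]
    - [0,0,0,0,0,0.8,0.75]
    - [0,0,0,0,0,0.4,0.75]

```text
t: 7.8
ee_pos: [509.0, 76.9, 59.2]
tcp_rot: [-0.0, 0.777, 0.629, 0.0]
force: [1.5, -1.6, 1.4]
finger_gap: 31.1
grip_force: 60.2
```

Run:
```python
from h import *
tq()
```

```text
t 7.8 tcp [509.   76.9  59.2] F [ 1.5 -1.6  1.4] M [-0.24 -0.41  0.14] gap 31.1 grip 60.2 q [0.13 0.55 1.97 0.   0.62 0.34]
Mz [ 0.141 -0.022 -0.052 -0.04  -0.046 -0.024 -0.032] mean -0.011 jt6 [-0.098 -0.06   0.403  0.115 -0.009 -0.024 -0.034] F [ 0.9 -0.7  1.6]
```

step_arm:
  plan:
    - [0,0,0,0,0,0.8,0.75]
    - [0,0,0,0,0,0.8,0.75]
    - [0,0,0,0,0,0.4,0.75]

```text
t: 8.4
ee_pos: [509.1, 76.9, 59.3]
tcp_rot: [-0.0, 0.839, 0.544, 0.0]
force: [1.8, -0.1, 4.6]
finger_gap: 31.5
grip_force: 60.5
```

Run:
```python
from h import *
tq()
```

```text
t 8.4 tcp [509.1  76.9  59.3] F [ 1.8 -0.1  4.6] M [-0.04 -0.25  0.15] gap 31.5 grip 60.5 q [0.13 0.55 1.97 0.   0.62 0.55]
Mz [ 0.153 -0.071 -0.066 -0.073  0.009 -0.01  -0.079] mean -0.02 jt6 [-0.016 -0.048  0.391  0.111 -0.043 -0.049 -0.046] F [0.4 0.2 5.2]
```

step_arm:
  plan:
    - [0,0,-0.025,0,0,0.4,0.75]
    - [0,0,0,0,0,0.5,0.75]

```text
t: 8.9
ee_pos: [509.0, 76.8, 59.4]
tcp_rot: [-0.0, 0.863, 0.505, -0.0]
force: [1.8, 1.3, -0.3]
finger_gap: 31.4
grip_force: 60.1
```

Run:
```python
from h import *
tq(2)
```

```text
t 8.9 tcp [509.   76.8  59.4] F [ 1.8  1.3 -0.3] M [ 0.05 -0.37  0.13] gap 31.4 grip 60.1 q [0.13 0.55 1.97 0.   0.62 0.64]
Mz [ 0.127 -0.056 -0.098] mean -0.009 jt6 [-0.67  -0.263  0.414] F [1.5 0.3 0.1]
```

step_arm:
  plan:
    - [0,0,0,0,0,0.3,0.75]
    - [0,0,0,0,0,0.3,0.75]

```text
t: 9.2
ee_pos: [509.1, 76.8, 59.5]
tcp_rot: [-0.0, 0.878, 0.478, -0.0]
force: [1.2, 1.3, 1.1]
finger_gap: 31.2
grip_force: 60.1
```

Run:
```python
from h import *
tq(2)
```

```text
t 9.2 tcp [509.1  76.8  59.5] F [1.2 1.3 1.1] M [ 0.1  -0.35  0.13] gap 31.2 grip 60.1 q [0.13 0.55 1.97 0.   0.62 0.7 ]
Mz [ 0.132  0.02  -0.059] mean 0.031 jt6 [-0.28  -0.087  0.28 ] F [1.7 0.9 0.1]
```

The left screw is in contact: about 0.13 N m in motion, so roughly 4.6 N. I'll release it and move to the right knob.

step_arm:
  plan:
    - [0,0,0,0,0,0,0.5]
    - [0,0,0,0,0,0,0.35]
    - [0,0,0,0,0,0,0.35]
    - [0,0,-0.6,0,0,0,0.35]
    - [0,0,-0.9,0,0,0,0.35]
    - [0,0,-1,0,0,0,0.35]
    - [0,0,-1,0,0,0,0.35]
    - [0,0,0,0,0,-1,0.35]

```text
t: 10.1
ee_pos: [511.0, 76.9, 150.2]
tcp_rot: [0.001, 0.852, 0.523, 0.002]
force: [1.3, -0.1, 0.3]
finger_gap: 55.5
grip_force: 0.0
```

step_arm:
  plan:
    - [0,0,0,0,0,-1,0.35]
    - [0,0,0,0,0,-1,0.35]
    - [0,0,0,0,0,-1,0.35]
    - [0,0,0,0,0,-1,0.35]
    - [0,0,0,0,0,-1,0.35]
    - [0,0,0,0,0,-1,0.35]
    - [0,0,0,0,0,-1,0.35]
    - [0,0,0,0,0,-1,0.35]

```text
t: 10.9
ee_pos: [508.8, 76.6, 147.1]
tcp_rot: [-0.0, 0.564, 0.826, -0.0]
force: [-0.3, 0.4, -0.3]
finger_gap: 55.5
grip_force: 0.0
```

step_arm:
  plan:
    - [0,0,0,0,0,-1,0.35]
    - [0,0,0,0,0,-1,0.35]
    - [0,0,0,0,0,-1,0.35]
    - [0,0,0,0,0,-1,0.35]
    - [0,0,0,0,0,-1,0.35]
    - [0,0,0,0,0,-1,0.35]
    - [0,0,0,0,0,-1,0.35]
    - [0,0,0,0,0,0,0.35]

```text
t: 11.7
ee_pos: [508.9, 76.6, 147.1]
tcp_rot: [-0.0, 0.233, 0.973, -0.0]
force: [-0.3, -0.3, 0.4]
finger_gap: 55.4
grip_force: 0.0
```

Run:
```python
from h import *
s=st(); p=look("w3.png"); knob(p,(508,78)); goal((474.5,-119.5,140),s)
```

```text
t 11.7 tcp [508.9  76.6 147.1] F [-0.3 -0.3  0.4] M [-0.05  0.04 -0.01] gap 55.4 grip 0.0 q [ 0.13  0.4   1.94  0.    0.81 -0.97]
screw_left [(array([503. ,  80.6,  65.8]), 0.59)]
screw_right [(array([ 471. , -118.9,   62.3]), 0.75)]
knob top n 2759 mean [507.6  77.2  77.7] circle 509.3 76.5 17.7 z [74.1 77.8 80.9]
tool shift units [-2.32 -7.62  0.29]
```

step_arm:
  plan:
    - [-0.29,-0.95,0,0,0,0,0.35]
    - [-0.29,-0.95,0,0,0,0,0.35]
    - [-0.29,-0.95,0,0,0,0,0.35]
    - [-0.29,-0.95,0,0,0,0,0.35]
    - [-0.29,-0.95,0,0,0,0,0.35]
    - [-0.29,-0.95,0,0,0,0,0.35]
    - [-0.29,-0.95,0,0,0,0,0.35]
    - [-0.29,-0.95,0,0,0,0,0.35]

```text
t: 12.65
ee_pos: [474.4, -119.9, 147.2]
tcp_rot: [0.0, 0.234, 0.972, 0.0]
force: [-0.1, 0.0, 1.1]
finger_gap: 55.4
grip_force: 0.0
```

step_arm:
  plan:
    - [0,0,0,0,0,-1,0.35]
    - [0,0,0,0,0,-1,0.35]
    - [0,0,0,0,0,-1,0.35]
    - [0,0,0,0,0,0,0.35]
    - [0,0,0,0,0,0,0.35]

```text
t: 13.15
ee_pos: [474.6, -119.0, 147.2]
tcp_rot: [-0.0, 0.08, 0.997, -0.0]
force: [-1.1, -0.5, -0.4]
finger_gap: 55.8
grip_force: 0.0
```

Run:
```python
from h import *
s=st(); p=look("w4.png"); knob(p,(475,-119.5)); goal((475,-119.5,59),s)
```

```text
t 13.15 tcp [ 474.6 -119.   147.2] F [-1.1 -0.5 -0.4] M [ 0.02  0.07 -0.  ] gap 55.8 grip 0.0 q [-0.27  0.37  1.99 -0.    0.78 -1.68]
screw_left [(array([567.4, -33.8,   2.5]), 0.19)]
screw_right [(array([ 471.3, -117.8,   63.2]), 0.66)]
knob top n 2755 mean [ 471.8 -120.2   77.5] circle 473.6 -120.3 17.8 z [74.2 77.6 80.7]
tool shift units [-0.02 -0.02  3.53]
```

View pics/w4.png

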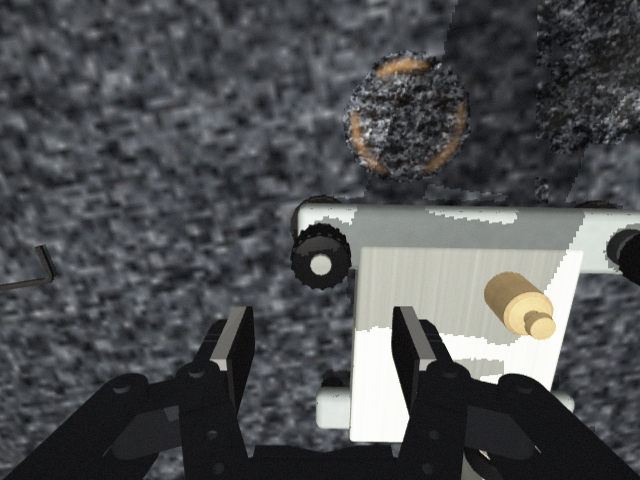

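The right knob is at px (321,257), between the fingers. The fit gives (473.6, -120.3), which is 200 mm from the left knob. Descending to grip it.

step_arm:
  plan:
    - [0.03,-0.06,0.6,0,0,0,0.35]
    - [0,0,0.7,0,0,0,0.35]
    - [0,0,0.7,0,0,0,0.35]
    - [0,0,0.7,0,0,0,0.35]
    - [0,0,0.5,0,0,0,0.35]
    - [0,0,0.3,0,0,0,0.35]
    - [0,0,0,0,0,0,0.35]

```text
t: 14.0
ee_pos: [473.2, -120.1, 58.9]
tcp_rot: [-0.001, 0.078, 0.997, 0.0]
force: [0.1, -0.4, 0.7]
finger_gap: 55.2
grip_force: 0.0
```

step_arm:
  plan:
    - [0,0,0,0,0,0,0.5]
    - [0,0,0,0,0,0,0.55]
    - [0,0,0,0,0,0,0.6]
    - [0,0,0,0,0,0,0.65]
    - [0,0,0,0,0,0,0.7]
    - [0,0,0,0,0,0,0.75]
    - [0,0,-0.03,0,0,0,0.75]
    - [0,0,0,0,0,0,0.75]

```text
t: 14.8
ee_pos: [474.1, -120.2, 60.6]
tcp_rot: [0.0, 0.078, 0.997, 0.0]
force: [2.1, 3.4, -0.1]
finger_gap: 31.3
grip_force: 59.8
```

Run:
```python
from h import *
tq(2)
```

```text
t 14.8 tcp [ 474.1 -120.2   60.6] F [ 2.1  3.4 -0.1] M [ 0.58 -0.36 -0.05] gap 31.3 grip 59.8 q [-0.27  0.53  2.02  0.    0.59 -1.69]
Mz [-0.053 -0.069 -0.004] mean -0.042 jt6 [-0.021 -0.02  -0.017] F [2.2 3.7 0.3]
```

step_arm:
  plan:
    - [-0.01,0.02,0,0,0,0.5,0.75]
    - [0,0,0,0,0,1,0.75]
    - [0,0,0,0,0,1,0.75]
    - [0,0,0,0,0,1,0.75]
    - [0,0,0,0,0,1,0.75]
    - [0,0,0,0,0,0.8,0.75]

```text
t: 15.5
ee_pos: [473.9, -120.4, 60.6]
tcp_rot: [0.0, 0.35, 0.937, -0.0]
force: [-0.5, -1.5, 3.3]
finger_gap: 31.3
grip_force: 60.1
```

Run:
```python
from h import *
tq(1)
```

```text
t 15.5 tcp [ 473.9 -120.4   60.6] F [-0.5 -1.5  3.3] M [-0.27  0.05  0.01] gap 31.3 grip 60.1 q [-0.27  0.53  2.02 -0.    0.59 -1.13]
Mz [ 0.009 -0.054] mean -0.023 jt6 [-0.905 -0.288] F [-0.4 -2.3  2.8]
```

step_arm:
  plan:
    - [0,0,0,0,0,0.8,0.75]
    - [0,0,0,0,0,0.8,0.75]
    - [0,0,0,0,0,0.4,0.75]

```text
t: 15.85
ee_pos: [473.8, -120.5, 60.6]
tcp_rot: [0.0, 0.445, 0.896, -0.0]
force: [-1.3, -2.1, 3.7]
finger_gap: 31.5
grip_force: 60.1
```

Run:
```python
from h import *
tq(1)
```

```text
t 15.85 tcp [ 473.8 -120.5   60.6] F [-1.3 -2.1  3.7] M [-0.45  0.18  0.05] gap 31.5 grip 60.1 q [-0.27  0.53  2.02 -0.    0.59 -0.92]
Mz [ 0.054 -0.028] mean 0.013 jt6 [-0.164 -0.038] F [-1.  -3.2  3.8]
```

step_arm:
  plan:
    - [0,0,0,0,0,0.8,0.75]
    - [0,0,0,0,0,0.8,0.75]
    - [0,0,0,0,0,0.4,0.75]

```text
t: 16.2
ee_pos: [473.7, -120.5, 60.6]
tcp_rot: [0.0, 0.536, 0.844, -0.0]
force: [-3.0, -4.4, 4.3]
finger_gap: 31.1
grip_force: 60.2
```

Run:
```python
from h import *
tq(1)
```

```text
t 16.2 tcp [ 473.7 -120.5   60.6] F [-3.  -4.4  4.3] M [-0.7   0.26  0.05] gap 31.1 grip 60.2 q [-0.27  0.53  2.02 -0.    0.59 -0.71]
Mz [0.051 0.04 ] mean 0.045 jt6 [-0.163  0.001] F [-2.2 -4.7  4.4]
```

step_arm:
  plan:
    - [-0.02,-0.02,-0.02,0,0,0.8,0.75]
    - [0,0,0,0,0,0.8,0.75]
    - [0,0,0,0,0,0.4,0.75]

```text
t: 16.55
ee_pos: [473.6, -120.6, 60.7]
tcp_rot: [-0.0, 0.621, 0.784, -0.0]
force: [0.6, -0.7, 0.5]
finger_gap: 31.1
grip_force: 59.9
```

Run:
```python
from h import *
tq(1)
```

```text
t 16.55 tcp [ 473.6 -120.6   60.7] F [ 0.6 -0.7  0.5] M [-0.2  -0.02  0.06] gap 31.1 grip 59.9 q [-0.27  0.53  2.02 -0.    0.59 -0.5 ]
Mz [ 0.055 -0.003] mean 0.026 jt6 [-0.167 -0.027] F [ 0.4 -0.8  0.2]
```

step_arm:
  plan:
    - [0,0,0,0,0,0.8,0.75]
    - [0,0,0,0,0,0.8,0.75]
    - [0,0,0,0,0,0.4,0.75]

```text
t: 16.9
ee_pos: [473.5, -120.7, 60.8]
tcp_rot: [-0.0, 0.699, 0.715, -0.0]
force: [-0.4, -2.4, 0.6]
finger_gap: 31.3
grip_force: 60.0
```

Run:
```python
from h import *
tq(1)
```

```text
t 16.9 tcp [ 473.5 -120.7   60.8] F [-0.4 -2.4  0.6] M [-0.22  0.06  0.05] gap 31.3 grip 60.0 q [-0.27  0.53  2.02 -0.    0.59 -0.3 ]
Mz [ 0.049 -0.031] mean 0.009 jt6 [-0.136 -0.018] F [-0.3 -1.9  0.5]
```

step_arm:
  plan:
    - [0,0,0,0,0,0.8,0.75]
    - [0,0,0,0,0,0.8,0.75]
    - [0,0,0,0,0,0.4,0.75]

```text
t: 17.25
ee_pos: [473.4, -120.6, 60.9]
tcp_rot: [-0.0, 0.77, 0.638, -0.0]
force: [-1.8, -1.5, 1.1]
finger_gap: 31.6
grip_force: 60.2
```

Run:
```python
from h import *
tq(1)
```

```text
t 17.25 tcp [ 473.4 -120.6   60.9] F [-1.8 -1.5  1.1] M [-0.2   0.27  0.09] gap 31.6 grip 60.2 q [-0.27  0.53  2.02 -0.    0.59 -0.09]
Mz [ 0.093 -0.05 ] mean 0.021 jt6 [-0.07  -0.027] F [-1.5 -1.6  1.3]
```

step_arm:
  plan:
    - [0,0,0,0,0,0.8,0.75]
    - [0,0,0,0,0,0.8,0.75]
    - [0,0,0,0,0,0.4,0.75]

```text
t: 17.6
ee_pos: [473.3, -120.5, 61.0]
tcp_rot: [-0.0, 0.832, 0.554, -0.0]
force: [-2.7, -1.4, 5.0]
finger_gap: 31.1
grip_force: 60.4
```

Run:
```python
from h import *
tq(1)
```

```text
t 17.6 tcp [ 473.3 -120.5   61. ] F [-2.7 -1.4  5. ] M [-0.22  0.38  0.23] gap 31.1 grip 60.4 q [-0.27  0.53  2.02 -0.    0.59  0.12]
Mz [ 0.229 -0.045] mean 0.092 jt6 [ 0.006 -0.045] F [-3.  -1.2  5. ]
```

step_arm:
  plan:
    - [-0.01,-0.01,-0.025,0,0,0.2,0.75]
    - [0,0,0,0,0,0.3,0.75]

```text
t: 17.85
ee_pos: [473.2, -120.5, 61.2]
tcp_rot: [-0.0, 0.847, 0.532, -0.0]
force: [0.7, -0.1, -2.6]
finger_gap: 31.4
grip_force: 60.2
```

Run:
```python
from h import *
tq(1)
```

```text
t 17.85 tcp [ 473.2 -120.5   61.2] F [ 0.7 -0.1 -2.6] M [-0.    0.    0.11] gap 31.4 grip 60.2 q [-0.27  0.52  2.03  0.    0.59  0.17]
Mz [0.115 0.047] mean 0.081 jt6 [-0.426 -0.124] F [ 0.1 -0.  -2.2]
```

step_arm:
  plan:
    - [0,0,0,0,0,0.2,0.75]
    - [0,0,0,0,0,0.3,0.75]

```text
t: 18.1
ee_pos: [473.1, -120.5, 61.3]
tcp_rot: [-0.0, 0.861, 0.509, -0.0]
force: [-0.0, 0.7, -3.9]
finger_gap: 31.8
grip_force: 60.2
```

Run:
```python
from h import *
tq(1)
```

```text
t 18.1 tcp [ 473.1 -120.5   61.3] F [-0.   0.7 -3.9] M [0.08 0.03 0.14] gap 31.8 grip 60.2 q [-0.27  0.52  2.02  0.    0.59  0.23]
Mz [ 0.136 -0.019] mean 0.058 jt6 [-0.416 -0.159] F [-0.6  0.2 -4.1]
```

The right screw is in contact too, at about 5 N. I'll release it and briefly recheck the left one, since the two loads may interact.

step_arm:
  plan:
    - [0,0,0.015,0,0,0,0.6]
    - [0,0,0,0,0,0,0.35]
    - [0,0,0,0,0,0,0.35]
    - [0,0,-0.6,0,0,0,0.35]
    - [0,0,-0.9,0,0,0,0.35]
    - [0,0,-1,0,0,0,0.35]
    - [0,0,-1,0,0,0,0.35]
    - [0,0,0,0,0,0,0.35]

```text
t: 18.95
ee_pos: [475.5, -121.3, 151.7]
tcp_rot: [0.002, 0.861, 0.509, 0.002]
force: [-0.2, -0.4, -0.2]
finger_gap: 55.7
grip_force: 0.0
```

Run:
```python
from h import *
s=st(); p=robot.capture("wrist"); cv2.imwrite("pics/w5.png",p["pixels"]); knob(p,(474,-120)); knob(p,(509,77)); goal((509,76.9,148),s)
```

```text
t 18.95 tcp [ 475.5 -121.3  151.7] F [-0.2 -0.4 -0.2] M [-0.02  0.03  0.03] gap 55.7 grip 0.0 q [-0.27  0.36  1.99  0.    0.79  0.23]
knob top n 2670 mean [ 474.9 -118.5   77.8] circle 474.2 -120.3 17.9 z [74.5 77.9 81.1]h.py:23: RuntimeWarning: Mean of empty slice.
  q=w[m]; (cx,cy),r=cv2.minEnclosingCircle(q[:,:2].astype(np.float32)); print("knob top n",m.sum(),"mean",q.mean(0).round(1),"circle",round(cx,1),round(cy,1),round(r,1),"z",np.percentile(q[:,2],[5,50,95]).round(1))
  ret = um.true_divide(
Traceback (most recent call last):
  File "h.py", line 23, in knob
    q=w[m]; (cx,cy),r=cv2.minEnclosingCircle(q[:,:2].astype(np.float32)); print("knob top n",m.sum(),"mean",q.mean(0).round(1),"circle",round(cx,1),round(cy,1),round(r,1),"z",np.percentile(q[:,2],[5,50,95]).round(1))
                                                                                                                                                                               ~~~~~~~~~~~~~^^^^^^^^^^^^^^^^^^
IndexError: index -1 is out of bounds for axis 0 with size 0
```

step_arm:
  plan:
    - [0.95,-0.33,0,0,0,0,0.35]
    - [0.95,-0.33,0,0,0,0,0.35]
    - [0.95,-0.33,0,0,0,0,0.35]
    - [0.95,-0.33,0,0,0,0,0.35]
    - [0.95,-0.33,0,0,0,0,0.35]
    - [0.95,-0.33,0,0,0,0,0.35]
    - [0.95,-0.33,0,0,0,0,0.35]
    - [0.95,-0.33,0,0,0,0,0.35]

```text
t: 19.8
ee_pos: [506.4, 78.6, 147.4]
tcp_rot: [-0.0, 0.861, 0.509, -0.001]
force: [-0.2, -0.0, -0.2]
finger_gap: 55.8
grip_force: 0.0
```

step_arm:
  plan:
    - [0,0,0,0,0,0,0.35]
    - [0,0,0,0,0,0,0.35]

```text
t: 20.0
ee_pos: [506.3, 77.8, 147.7]
tcp_rot: [-0.0, 0.86, 0.51, -0.001]
force: [-0.8, -0.9, -0.5]
finger_gap: 55.8
grip_force: 0.0
```

Run:
```python
from h import *
s=st(); p=robot.capture("wrist"); knob(p,(509,77)); goal((509.0,76.9,60.5),s)
```

```text
t 20.0 tcp [506.3  77.8 147.7] F [-0.8 -0.9 -0.5] M [-0.03 -0.02  0.06] gap 55.8 grip 0.0 q [ 0.13  0.39  1.94 -0.    0.81  0.63]
knob top n 2759 mean [510.4  78.4  77.7] circle 509.8 76.9 17.6 z [74.3 77.8 80.9]
tool shift units [0.03 0.11 3.49]
```

step_arm:
  plan:
    - [0.03,0.11,0.6,0,0,0,0.35]
    - [0,0,0.7,0,0,0,0.35]
    - [0,0,0.7,0,0,0,0.35]
    - [0,0,0.7,0,0,0,0.35]
    - [0,0,0.5,0,0,0,0.35]
    - [0,0,0.25,0,0,0,0.35]
    - [0,0,0,0,0,0,0.5]
    - [0,0,0,0,0,0,0.55]

```text
t: 20.85
ee_pos: [510.1, 76.8, 62.7]
tcp_rot: [0.0, 0.861, 0.509, 0.0]
force: [-0.3, -0.1, 0.0]
finger_gap: 38.5
grip_force: 0.0
```

step_arm:
  plan:
    - [0,0,0,0,0,0,0.6]
    - [0,0,0,0,0,0,0.65]
    - [0,0,-0.01,0,0,0,0.7]
    - [0,0,-0.02,0,0,0,0.75]
    - [0,0,0,0,0,0,0.75]

```text
t: 21.35
ee_pos: [509.4, 77.2, 63.4]
tcp_rot: [-0.0, 0.861, 0.509, -0.0]
force: [-3.5, 3.1, 3.4]
finger_gap: 31.3
grip_force: 59.7
```

Run:
```python
from h import *
tq(1)
```

```text
t 21.35 tcp [509.4  77.2  63.4] F [-3.5  3.1  3.4] M [ 0.64  0.67 -0.03] gap 31.3 grip 59.7 q [0.13 0.55 1.97 0.   0.63 0.63]
Mz [-0.029 -0.024] mean -0.026 jt6 [-0.023 -0.026] F [-4.   3.   3.6]
```

step_arm:
  plan:
    - [0,-0.025,-0.015,0,0,0.1,0.75]
    - [0,0,0,0,0,0.3,0.75]
    - [0,0,0,0,0,0.3,0.75]

```text
t: 21.7
ee_pos: [509.5, 77.2, 63.5]
tcp_rot: [0.0, 0.879, 0.477, 0.0]
force: [-1.7, 1.2, 0.1]
finger_gap: 31.2
grip_force: 59.9
```

Run:
```python
from h import *
tq(1)
```

```text
t 21.7 tcp [509.5  77.2  63.5] F [-1.7  1.2  0.1] M [0.3  0.23 0.1 ] gap 31.2 grip 59.9 q [ 0.13  0.54  1.97 -0.    0.63  0.7 ]
Mz [ 0.103 -0.021] mean 0.041 jt6 [-0.286 -0.111] F [-1.4  1.4 -0.3]
```

step_arm:
  plan:
    - [0,0,0,0,0,0.2,0.75]
    - [0,0,0,0,0,0.3,0.75]

```text
t: 21.95
ee_pos: [509.5, 77.2, 63.6]
tcp_rot: [0.0, 0.891, 0.454, 0.0]
force: [-1.0, 0.8, 0.6]
finger_gap: 31.5
grip_force: 59.9
```

Run:
```python
from h import *
tq(1)
```

```text
t 21.95 tcp [509.5  77.2  63.6] F [-1.   0.8  0.6] M [0.25 0.22 0.17] gap 31.5 grip 59.9 q [ 0.13  0.54  1.97 -0.    0.63  0.76]
Mz [ 0.168 -0.004] mean 0.082 jt6 [-0.369 -0.125] F [-0.4  1.1 -0.2]
```

The left screw still carries about 5 N, so I'll release it, retreat and hand in.

step_arm:
  plan:
    - [0,0,0,0,0,0,0.6]
    - [0,0,0,0,0,0,0.35]
    - [0,0,0,0,0,0,0.35]
    - [0,0,-0.6,0,0,0,0.35]
    - [0,0,-0.9,0,0,0,0.35]
    - [0,0,-1,0,0,0,0.35]
    - [0,0,-1,0,0,0,0.35]
    - [0,0,-0.5,0,0,0,0.35]

```text
t: 22.8
ee_pos: [510.4, 77.3, 165.6]
tcp_rot: [0.001, 0.891, 0.454, 0.002]
force: [0.1, 0.2, -0.3]
finger_gap: 55.7
grip_force: 0.0
```

step_arm:
  plan:
    - [0,0,0,0,0,0,0.35]
    - [0,0,0,0,0,0,0.35]
    - [0,0,0,0,0,0,0.35]
    - [0,0,0,0,0,0,0.35]
    - [0,0,0,0,0,0,0.35]

```text
t: 23.3
ee_pos: [508.8, 77.2, 162.7]
tcp_rot: [-0.0, 0.891, 0.454, -0.001]
force: [-0.4, -0.6, 0.1]
finger_gap: 55.7
grip_force: 0.0
```

Run:
```python
from h import *
st(); p=robot.capture("side")
for n in ["base","ref_weight","screw_right"]: print(n,[(np.round(d["xyz"],1),round(d["p"],2)) for d in robot.mark_of(p,n)[:1]])
print(robot.close_job())
```

```text
t 23.3 tcp [508.8  77.2 162.7] F [-0.4 -0.6  0.1] M [ 0.01  0.01 -0.  ] gap 55.7 grip 0.0 q [ 0.13  0.37  1.93 -0.    0.84  0.76]
base [(array([566.2, -35.4,   6.7]), 0.93)]
ref_weight [(array([ 5.293e+02, -4.000e-01,  4.020e+01]), 0.84)]
screw_right [(array([ 471.6, -121.6,   67.4]), 0.95)]
the job is handed in; nothing more can be done
None
```

I turned both screws down until, judging by knob torque, each foot carried about 5 N, then backed the arm clear and handed the job in at about 23 s; the stand and brass weight hadn't visibly moved, and no verdict came back.

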